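# Fill the tin tube to its mark

### The arm

A 6-joint arm with a two-finger parallel gripper is mounted at the origin on the work surface. World frame = base frame: x ahead of the robot, y to its left, z up, the work surface at z = 0. Lengths are in mm, angles in rad, forces in N, time in s.
With the tool pointing down it reaches from about 300 to 950 mm from the base axis. Payload 3.1 kg.
Tool frame: the origin (TCP) lies between the finger pads; the fingertips stand 22 mm ahead of it and the grasp point (between the pads) lies 3 mm ahead of it; x points along the fingers, z is the direction in which the jaws open and shut, and the axes are right-handed (so a half turn about x gives the same grasp; the last joint's range is limited). The gripper opens to 85 mm and grips with 20 to 120 N. Pads are 22 mm wide; open, the fingers measure 114 mm over their backs; the gripper's body (76 mm by 85 mm) begins 54 mm behind the grasp point. The pads swing forward as they close: fully open they stand 13 mm farther back than shut.
Start: joints at [-1.301, 0.308, 1.634, -0, 1.2, -0.07], TCP at [208.285, -589.279, 253.272] pointing down, gripper open.
Joint ranges: [-3.06, 3.06], [-0.79, 1.96], [0.05, 2.63], [-1.19, 4.34], [0.05, 2.64], [-2.94, 2.94]. Speed limits (rad/s): [2.79, 2.79, 3.14, 3.14, 3.14, 3.14].

### API

Orientations are given as a unit quaternion [w, x, y, z].
In Python, from cell import ctrl, vision, job, boxes_of, trace gives the robot as it stands. The module is installed in compiled form; this text tells all that it offers.
- The arm moves only by the tool arm_command, never from a script. Its arguments are lists of equal length, an entry for each row: "claw": the opening, from -1 (shut) to 1 (fully open); "offset": the shift along the world's x, y, z in units of 40 mm (1.0 is 40 mm), a list of three; "spin": the turn about the world's z in units of 6 degrees (1.0 is 6 degrees). In form: {"claw": [claw, ...], "offset": [[x, y, z], ...], "spin": [spin, ...]}. A call has 1 to 10 rows; each row shifts and turns the pose as measured when the row begins; what a row does not reach is not made up. A row lasts 1/8 s, in which the tool goes at most 62.5 mm and 10.7 degrees, less where a joint would pass 70% of its speed; a pose out of reach is approached as far as the arm can. A call is refused whole if a number of a shift passes 1 or a number of a turn 1, either way. A call with a gripper value outside its range is refused whole. The fingers move at their own pace and stop on an object; "grip_force" is the grip in N (left out, the last holds). Time passes only in rows, so rows that do not move let the fingers close. It gives the time, the measured TCP pose, the force and the opening at its end, in the units of the state.
- ctrl.observe(): the state, without advancing time (a new reading comes with each control period).
- vision.get_image(name): name is "side" or "top"; returns a dict with "img" (480x640x3 uint8, red, green, blue), "camera_matrix" (3x3 intrinsics, pixels), "R" (3x3) and "t" (3): a world point X has camera coordinates R X + t. Camera axes: x right, y down, z forward; pixel columns grow to the right and rows downward; lengths in mm; the calibration is good to about 2 mm. A picture is of the moment at which its call begins. There is no depth.
- job.finish_job(): hands the job in, once; it reports no verdict.
Trained networks look in a picture, given as the dict that the camera call returned (one of the last four; its "shot" number tells which), for a name from the list of things; names that differ only in an ending like _2 or _b are one class to them, and where a whole thing is asked for, a point or a joint stands for the part that bears it (a point fixed in the world has none). Each returns a list of dicts, best first, with "confidence" (0 to 1); they miss things now and then, are a little off and sometimes report something else, mostly with a low value. They report only what shows in the picture. A call takes as long as a camera call. They do not tell look-alikes from the thing itself.
- boxes_of(thing, picture): "extent" ([left, top, right, bottom] in pixels, round what is visible of it).
- trace(thing, picture): "pixels" (480x640 bool, what is visible of it) and "extent" ([left, top, right, bottom] in pixels, round what is visible of it).
The state is a dict: "t": time; "joint_positions": joint angles; "joint_velocities": joint speeds; "joint_efforts": joint torques, N m; "tcp_pos": TCP position; "tcp_rot": TCP orientation; "force": force on the tool from outside, world axes, zero at the start; "torque": the same for the moment, N m; "gripper_width": finger opening in mm.
Only numpy, scipy, OpenCV 4.12 (cv2) and the standard library are available. Lean on these libraries where they do the work, as an engineer would, in place of code of your own. Each camera call takes 0.05 s, during which the arm holds its last target. There are 200 camera calls.

### The job

At the trinket stall, top up the slotted wooden display tube: it already holds one small round brass tin, so stack the two loose tins of that same size in it, lying flat one on the other, until the top of the stack is level with the dark line around the tube. Keep the shallow tin of the same width out of the tube.

Things in the scene. Friction and masses are not known exactly. Their poses are not given: they have to be found in the camera images.
- tin_a_center (a point): Loose brass tin, a plain closed disc 50 mm in diameter and 20 mm high (60 g, roughly), lying flat on the counter; the point is its centre, half-way up; z is its upright axis. It matches tin_b and the tin already in the tube. A wider tin (76 mm across) that does not fit the tube also stands about.
- tin_b_center (a point): Loose brass tin, the same as tin_a (50 mm in diameter, 20 mm high); the point is its centre, half-way up; z is its upright axis.
- tin_shallow_center (a point): Shallow brass tin, 50 mm in diameter but only 10 mm high, not wanted in the tube; the point is its centre, half-way up; z is its upright axis.
- holder: Fixed slotted wooden tube; origin on its axis at counter height, z up. Base disc 96 mm wide, 8 mm thick; two curved walls at +x and -x, inner diameter 60 mm, 4 mm thick, 83 mm high over the origin, mouth flared. Open slots 38 mm wide face +y and -y, for fingers, from base to top. A 50 x 20 mm tin lies in it (top at 28 mm). Mark: dark 4 mm line, middle 68 mm over the origin (three tins).
Mind the look-alikes: they are no part of the job. Leave any blue look-alike of the part that bears tin_b_center alone. Leave any blue or pink look-alike of the part that bears tin_shallow_center alone.

How it is judged:
By the outcome, as a careful person would: the job done as asked, in the order asked, and still so for the second after the job is handed in, with the robot touching nothing.
It also fails if it takes over 54 s, if anything falls off the work surface, if the arm or the gripper's body presses on something with over 40 N, if the wrist force passes 120 N, or if a joint passes its speed limit or range.

## Working session

There is one attempt and no reset: what is moved stays moved. The work goes in short steps, Python scripts to look and compute and a tool call to move; the robot and the scene stay as the last step left them, time stands still between calls to the robot, and variables do not carry over. Pictures are saved under pics/ and viewed, about 8 in all and at most 12, crops included, and the job is handed in when it is done.

Besides the shell and the picture viewer there is one more tool, called after ">>>" as name(argument=value, ...) on one line, values as JSON. arm_command: Moves the arm, as the interface text tells. Its arguments: {"type":"object","properties":{"claw":{"type":"array","items":{"type":"number"}},"offset":{"type":"array","items":{"type":"array","items":{"type":"number"}}},"spin":{"type":"array","items":{"type":"number"}},"grip_force":{"type":"number"}},"required":["claw","offset","spin"]}

```bash
mkdir -p pics; cat > h.py <<'E'
from cell import ctrl, vision, job, boxes_of, trace
import numpy as np, cv2
def save(p,name,crop=None,s=1):
    im=p["img"][:,:,::-1]
    if crop: l,t,r,b=crop; im=im[t:b,l:r]
    cv2.imwrite("pics/"+name,cv2.resize(im,None,fx=s,fy=s,interpolation=cv2.INTER_CUBIC))
def ray(p,uv,z):
    R=np.array(p["R"]);t=np.array(p["t"]);K=np.array(p["camera_matrix"])
    d=R.T@np.linalg.inv(K)@np.array([uv[0],uv[1],1.]); c=-R.T@t
    return c+d*(z-c[2])/d[2]
def proj(p,X):
    q=np.array(p["camera_matrix"])@(np.array(p["R"])@np.array(X,float)+np.array(p["t"])); return q[:2]/q[2]
E
python3 - <<'E'
from h import *
a=vision.get_image("top");b=vision.get_image("side")
for n,p in(("top",a),("side",b)):
    save(p,n+"0.png")
    print(n,"cam",-np.array(p["R"]).T@p["t"])
    for th in("tin_a_center","tin_shallow_center","holder"):
        for d in boxes_of(th,p):
            l,t,r,bt=d["extent"]; print(n,th,round(d["confidence"],2),np.round(d["extent"]),np.round(ray(p,((l+r)/2,(t+bt)/2),10)))
s=ctrl.observe();print(s)
E
```

```text
top cam [404.05018582 -23.21773593 971.97991697]
top tin_a_center 0.64 [180. 210. 212. 240.] [632. 191.  10.]
top tin_shallow_center 0.84 [278. 218. 305. 242.] [623.  11.  10.]
top tin_shallow_center 0.82 [333. 228. 366. 255.] [602. -98.  10.]
top tin_shallow_center 0.62 [160. 300. 191. 328.] [465. 221.  10.]
top tin_shallow_center 0.6 [357. 184. 387. 209.] [ 690. -143.   10.]
top holder 0.79 [384. 254. 438. 309.] [ 528. -211.   10.]
side cam [247.81785041 466.03432369 518.08475212]
side tin_a_center 0.78 [174. 313. 217. 351.] [631. 191.  10.]
side tin_shallow_center 0.91 [272. 248. 303. 276.] [620.  18.  10.]
side tin_shallow_center 0.89 [295. 189. 324. 209.] [ 689. -132.   10.]
side tin_shallow_center 0.75 [324. 216. 354. 244.] [600. -90.  10.]
side holder 0.67 [387. 160. 449. 230.] [ 544. -252.   10.]
{'t': 0.4, 'joint_positions': array([-1.30070599e+00,  3.08239897e-01,  1.63400967e+00,  1.77844478e-05,
        1.19970444e+00, -6.97038699e-02]), 'joint_velocities': array([ 0.00021418, -0.00182671, -0.00108354, -0.00021156,  0.00011383,
        0.00198586]), 'joint_efforts': array([-7.88220859e-05, -4.14678884e+01, -2.76531690e+01, -1.20349041e-04,
        4.28257146e-03, -5.23640310e-06]), 'tcp_pos': array([ 208.25466287, -589.16405222,  253.08472891]), 'tcp_rot': array([ 0.57724501,  0.40834786,  0.57743544, -0.40817709]), 'force': array([-0.45970251, -1.03398317,  0.22699752]), 'torque': array([0.02696164, 0.03100975, 0.01854488]), 'gripper_width': 85.11352955604977}
```

```bash
python3 - <<'E'
import cv2
a=cv2.imread("pics/top0.png");cv2.imwrite("pics/t0c.png",cv2.resize(a[160:360,130:470],None,fx=2.3,fy=2.3,interpolation=cv2.INTER_CUBIC))
a=cv2.imread("pics/side0.png");cv2.imwrite("pics/s0c.png",cv2.resize(a[130:400,110:470],None,fx=2.2,fy=2.2,interpolation=cv2.INTER_CUBIC))
E
```

```text
(no output)
```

View pics/t0c.png

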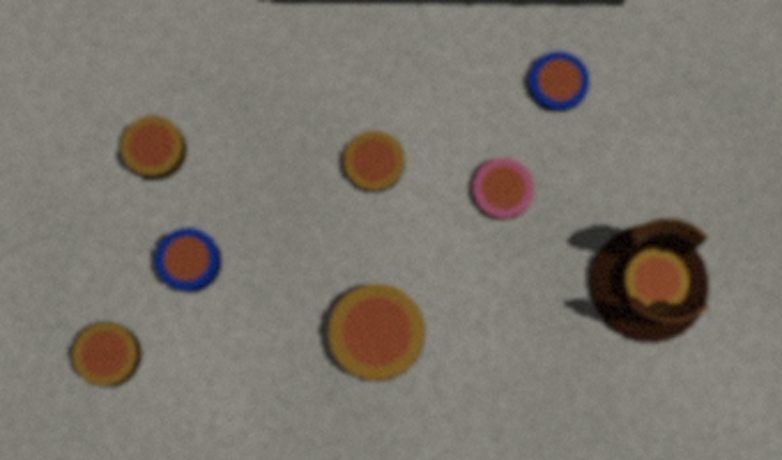

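View pics/s0c.png

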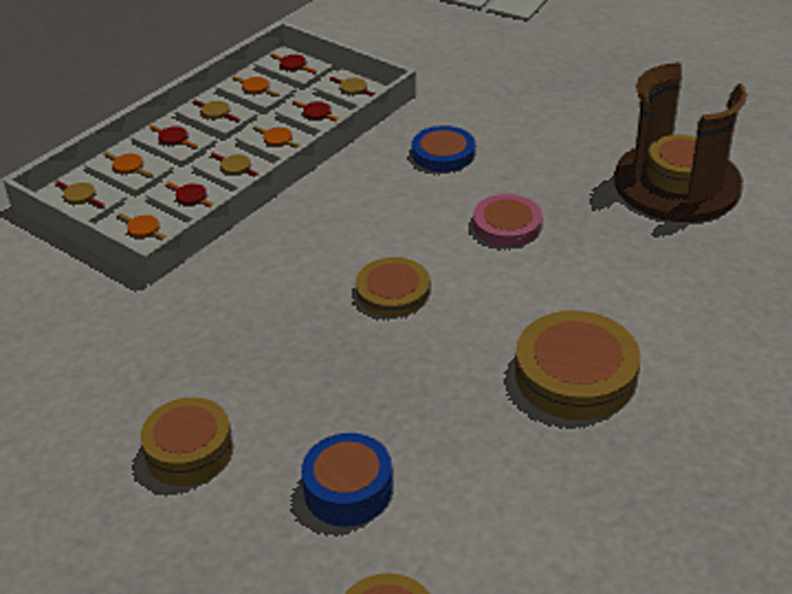

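The top view shows brass tins at about (196,224), (176,314) and (292,230), the wide one at (293,304), blue at (211,273) and (373,195), pink at (349,242), and the tube at (413,280). The side view shows (194,331) as tall, (288,262) as thin, and one cut off at the bottom near (286,400). I'll fit cylinders of both heights to tell them apart.

```bash
cat >> h.py <<'E'
from scipy.optimize import minimize
th=np.linspace(0,2*np.pi,48)
def circ(x,y,z,r): return np.c_[x+r*np.cos(th),y+r*np.sin(th),0*th+z]
def hullmask(p,x,y,r,z0,z1):
    P=np.array([proj(p,X) for X in np.r_[circ(x,y,z0,r),circ(x,y,z1,r)]])
    m=np.zeros((480*4,640*4),np.uint8); cv2.fillConvexPoly(m,cv2.convexHull(np.int32(P*4)),255)
    return cv2.resize(m,(640,480),interpolation=cv2.INTER_AREA)/255.
def brass(p):
    h=cv2.cvtColor(cv2.GaussianBlur(p["img"],(3,3),0),cv2.COLOR_RGB2HSV)
    return ((h[...,0]<30)&(h[...,1]>110)&(h[...,2]>45))
def near(p,x,y,m,R=50):
    z=np.zeros((480,640),np.uint8); cv2.circle(z,tuple(int(v) for v in proj(p,(x,y,5))),int(R*np.array(p["camera_matrix"])[0,0]/np.linalg.norm(np.array(p["R"])@[x,y,5]+p["t"])),1,-1)
    return m&(z>0)
def fit(ps,x,y,r,z0,z1):
    ms=[near(p,x,y,brass(p)) for p in ps]
    f=lambda v:sum(np.abs(hullmask(p,v[0],v[1],r,z0,z1)-m).sum() for p,m in zip(ps,ms))
    o=minimize(f,[x,y],method="Nelder-Mead",options=dict(initial_simplex=[[x,y],[x+6,y],[x,y+6]],xatol=.2))
    return o.x.round(1),o.fun.round(0),[int(m.sum()) for m in ms]
E
python3 - <<'E'
from h import *
a=vision.get_image("top");b=vision.get_image("side")
for x,y in((631,191),(621,14),(465,221)):
    for h in(10,20): 
        print((x,y),h,"top",fit([a],x,y,25,0,h),"side",fit([b],x,y,25,0,h),"both",fit([a,b],x,y,25,0,h))
d=trace("holder",b)[0]["pixels"];print("holder side px",d.sum())
save(a,"hold_t.png",(370,240,450,320),5); save(b,"hold_s.png",(380,150,460,235),5)
i=np.hstack([cv2.resize(cv2.imread("pics/"+n),(400,400)) for n in("hold_t.png","hold_s.png")]);cv2.imwrite("pics/hold.png",i)
# tray/tool
from scipy.spatial.transform import Rotation as Ro
q=ctrl.observe()["tcp_rot"];print(Ro.from_quat(np.r_[q[1:],q[0]]).as_matrix().round(2))
E
```

```text
(631, 191) 10 top (array([635. , 191.3]), np.float64(25.0), [566]) side (array([643.4, 182.7]), np.float64(276.0), [1179]) both (array([635.5, 189.8]), np.float64(390.0), [566, 1179])
(631, 191) 20 top (array([633.6, 190.5]), np.float64(69.0), [566]) side (array([633.4, 189.7]), np.float64(208.0), [1179]) both (array([633.9, 190.1]), np.float64(281.0), [566, 1179])
(621, 14) 10 top (array([624.9,   9.5]), np.float64(49.0), [523]) side (array([624.1,   9. ]), np.float64(113.0), [654]) both (array([624.8,   9.5]), np.float64(164.0), [523, 654])
(621, 14) 20 top (array([621.9,   9.1]), np.float64(87.0), [523]) side (array([623.9,   9.9]), np.float64(291.0), [654]) both (array([624.4,   9.4]), np.float64(378.0), [523, 654])
(465, 221) 10 top (array([465.6, 220.7]), np.float64(34.0), [613]) side (array([470.9, 212.2]), np.float64(286.0), [1735]) both (array([466.2, 218.3]), np.float64(461.0), [613, 1735])
(465, 221) 20 top (array([464.8, 218.9]), np.float64(70.0), [613]) side (array([465. , 218.6]), np.float64(250.0), [1735]) both (array([465.2, 218.7]), np.float64(316.0), [613, 1735])
holder side px 2177
[[-0.    0.94  0.33]
 [-0.    0.33 -0.94]
 [-1.   -0.    0.  ]]
```

View pics/hold.png

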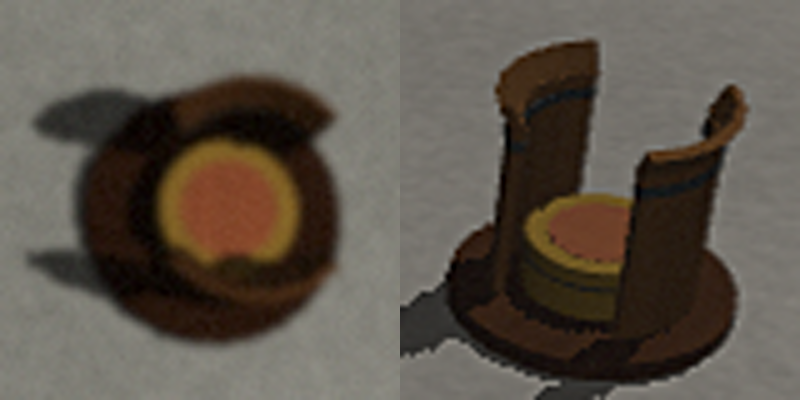

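```bash
python3 - <<'E'
from h import *
from scipy.optimize import least_squares
a=vision.get_image("top");b=vision.get_image("side")
T=lambda u,v:(370+u/5,240+v/5); S=lambda u,v:(380+(u-400)/5,150+v*85/400)
def ext(p,x,y): 
    P=np.array([proj(p,X) for X in np.r_[circ(x,y,0,48),circ(x,y,8,48)]]); return P[:,0].min(),P[:,0].max(),P[:,1].max()
tl,tr,tb=T(80,0)[0],T(338,0)[0],T(0,342)[1]; sl,sr,sb=S(447,0)[0],S(737,0)[0],S(0,382)[1]
f=lambda v:np.r_[np.array(ext(a,*v))-[tl,tr,tb],np.array(ext(b,*v))-[sl,sr,sb]]
o=least_squares(f,[528,-211],diff_step=1e-3);print(o.x,o.fun.round(2))
# wall end corners: (sx,sy) signs in holder frame (yaw~0)
C=[(a,1,-1,T(335,115)),(a,-1,-1,T(335,268)),(b,1,-1,S(597,40)),(b,-1,1,S(645,157)),(b,1,1,S(500,95)),(b,-1,-1,S(738,88))]
def g(v):
    x,y,w,xe,ye=v;c,s=np.cos(w),np.sin(w)
    return np.concatenate([proj(p,(x+c*i*xe-s*j*ye,y+s*i*xe+c*j*ye,83))-q for p,i,j,q in C]+[f(v[:2])])
o=least_squares(g,[*o.x,0,20,28],x_scale=[1,1,.1,1,1],loss="soft_l1");print(o.x.round(3),o.fun.round(1))
# inner tin, visible top: fit 
m=near(a,528,-211,brass(a),45);ys,xs=np.nonzero(m&(a["img"][...,0]>120));print("tin px",xs.mean(),ys.mean(),ray(a,(xs.mean(),ys.mean()),28))
E
```

```text
[ 525.00224001 -214.54415164] [-0.17  0.47  0.7  -0.69  0.   -0.12]
[ 5.25514e+02 -2.15391e+02 -8.30000e-02  2.62520e+01  2.75810e+01] [ 0.9  0.5 -0.4  0.2 -0.8 -0.1  0.1  0.3  0.1  1.7 -0.4  0.5  0.3  0.9
  0.4 -0.7 -0.1 -0.5]
tin px 415.50114942528734 280.25747126436784 [ 527.2628465 -216.6685252   28.       ]
```

Tins A (634,190) and B (465,219) fit a height of 20 mm in both views. The brass tin at (625,9.5) fits 10 mm, so it's the shallow one. The tube is at (525.5,-215), yaw about -5°. Pixels are top / side:

- **Tall brass:** (196,224) / (194,331), and (176,314) / cut off at the bottom of the side view.
- **Shallow brass:** (292,230) / (288,262).
- **Wide brass:** (293,304) in the top view.
- **Blue and pink look-alikes:** (211,273), (373,195), (349,242).

I choose the two tall brass tins and move toward A.

>>> arm_command(claw=[1,1,1,1,1,1,1,1,1,1], offset=[[0.53,0.97,0],[0.53,0.97,0],[0.53,0.97,0],[0.53,0.97,0],[0.53,0.97,0],[0.53,0.97,0],[0.53,0.97,0],[0.53,0.97,0],[0.53,0.97,0],[0.53,0.97,0]], spin=[-0.4,-0.4,-0.4,-0.4,-0.4,-0.4,-0.4,-0.4,-0.4,-0.4], grip_force=40)

```text
t: 1.9
tcp_pos: [424.6, -193.0, 255.8]
tcp_rot: [-0.477, -0.524, -0.471, 0.525]
force: [1.1, -0.5, -0.3]
gripper_width: 85.6
```

>>> arm_command(claw=[1,1,1,1,1,1,1,1,1,1], offset=[[0.53,0.97,-0.3],[0.53,0.97,-0.3],[0.53,0.97,-0.3],[0.53,0.97,-0.3],[0.53,0.97,-0.3],[0.53,0.97,-0.3],[0.53,0.97,-0.3],[0.53,0.97,-0.3],[0.53,0.97,-0.3],[0,0,0]], spin=[0,0,0,0,0,0,0,0,0,0])

```text
t: 3.15
tcp_pos: [624.2, 170.9, 147.7]
tcp_rot: [0.482, 0.525, 0.469, -0.522]
force: [-0.3, -0.8, 0.5]
gripper_width: 85.6
```

>>> arm_command(claw=[1,1,1,1,1,0.45,0.45,0.45], offset=[[0.24,0.48,0],[0,0,-0.8],[0,0,-0.8],[0,0,-0.8],[0,0,-0.4],[0,0,0],[0,0,0],[0,0,0]], spin=[0,0,0,0,0,0,0,0])

```text
t: 4.15
tcp_pos: [636.5, 187.0, 38.9]
tcp_rot: [0.483, 0.527, 0.467, -0.52]
force: [-0.5, -0.1, -0.4]
gripper_width: 61.9
```

```bash
python3 - <<'E'
from h import *
a=vision.get_image("top");b=vision.get_image("side");s=ctrl.observe();print(s["tcp_pos"],s["gripper_width"],s["force"])
save(b,"g1s.png",(130,250,290,370),5);print(proj(b,s["tcp_pos"]),proj(b,s["tcp_pos"]-[0,0,22]),proj(b,(633.9,190.1,10)))
E
```

```text
[636.71169829 187.20366206  38.96482704] 61.81289809720668 [ 0.61292649 -0.23528657  0.95858409]
[191.50627633 312.3218202 ] [194.05948653 324.39947904] [194.75430474 330.5091563 ]
```

View pics/g1s.png

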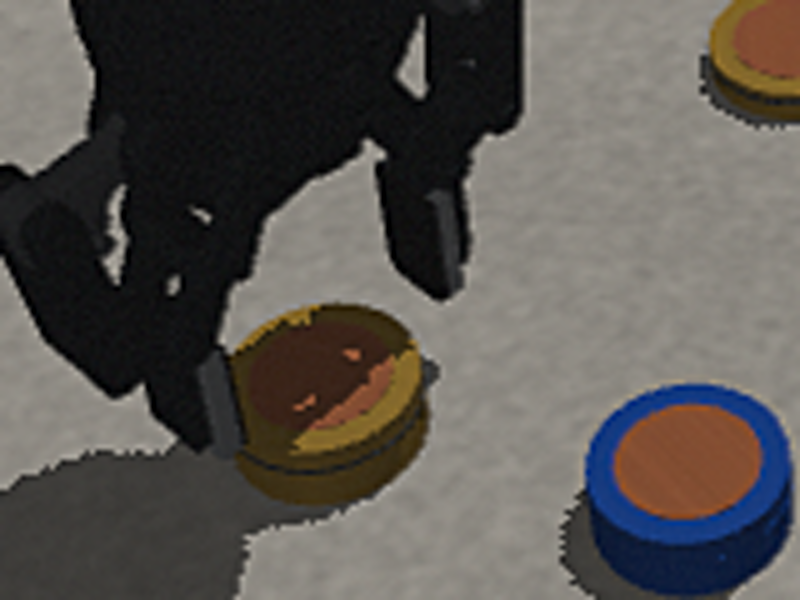

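The crop shows the open fingers straddling tin A, tips at about (174,341) and (218,310). Their midpoint matches a point 22 mm ahead of the TCP. I lower and grip.

>>> arm_command(claw=[0.45,0.45,-1,-1,-1,-1,-1], offset=[[-0.07,0.08,0],[0,0,-0.28],[0,0,0],[0,0,0],[0,0,0],[0,0,0],[0,0,0]], spin=[0,0,0,0,0,0,0])

```text
t: 5.12
tcp_pos: [634.1, 191.0, 28.1]
tcp_rot: [0.484, 0.527, 0.467, -0.52]
force: [0.5, -0.5, -0.0]
gripper_width: 47.9
```

>>> arm_command(claw=[-1,-1,-1,-1,-1,-1,-1,-1,-1,-1], offset=[[0,0,0.5],[0,0,0.9],[0,0,0.9],[0,0,0.9],[-0.25,-0.9,0.2],[-0.25,-0.9,0.1],[-0.25,-0.9,0],[-0.25,-0.9,0],[-0.25,-0.9,0],[-0.25,-0.9,0]], spin=[0,0,0,0,0,0,0,0,0,0])

```text
t: 6.38
tcp_pos: [574.9, -28.5, 186.7]
tcp_rot: [0.489, 0.53, 0.464, -0.514]
force: [-0.2, 0.7, -1.4]
gripper_width: 48.2
```

>>> arm_command(claw=[-1,-1,-1,-1,-1,-1], offset=[[-0.25,-0.9,0],[-0.25,-0.9,0],[-0.25,-0.9,0],[-0.25,-0.9,0],[-0.12,-0.4,0],[0,0,0]], spin=[0,0,0,0,0,0])

```text
t: 7.12
tcp_pos: [529.2, -196.0, 195.3]
tcp_rot: [0.491, 0.533, 0.46, -0.513]
force: [1.0, 0.8, -0.8]
gripper_width: 48.2
```

>>> arm_command(claw=[-1,-1,-1,-1,-1], offset=[[-0.09,-0.48,0],[0,0,-0.8],[0,0,-0.8],[0,0,0],[0,0,0]], spin=[0,0,0,0,0])

```text
t: 7.75
tcp_pos: [528.4, -215.5, 132.8]
tcp_rot: [0.494, 0.533, 0.459, -0.511]
force: [-0.2, -0.8, -1.3]
gripper_width: 48.0
```

```bash
python3 - <<'E'
from h import *
a=vision.get_image("top");b=vision.get_image("side");s=ctrl.observe();print(s["tcp_pos"],s["gripper_width"],s["force"])
save(b,"p1s.png",(370,120,460,235),5);save(a,"p1t.png",(365,230,455,345),5)
i=np.hstack([cv2.imread("pics/"+n) for n in("p1t.png","p1s.png")]);cv2.imwrite("pics/p1.png",cv2.resize(i,(800,511)))
E
```

```text
[ 528.31979164 -215.49008215  132.95856647] 47.69794008746236 [ 0.76599902  0.28325037 -0.23221295]
```

View pics/p1.png

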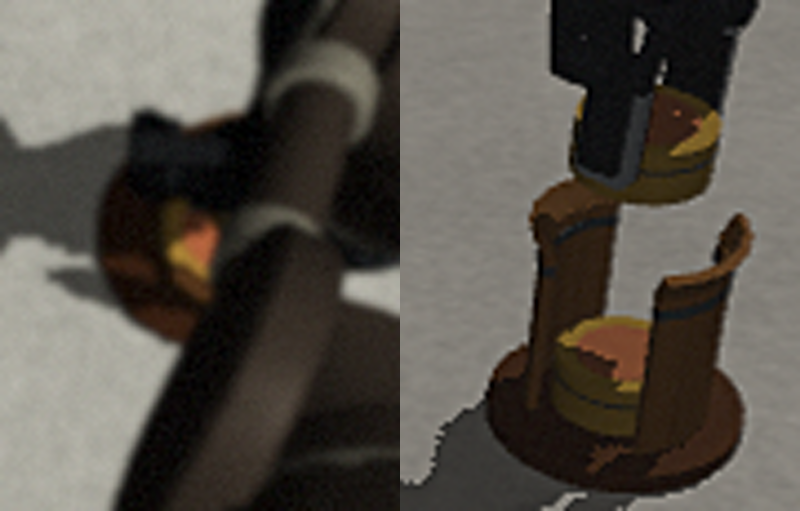

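The held tin is centred at about (647,150) in the composite, over the tube, roughly 2–3 mm to +x. I correct that and lower it.

>>> arm_command(claw=[-1,-1,-1,-1,-1,-1,-1], offset=[[-0.07,0,0],[0,0,-0.4],[0,0,-0.4],[0,0,-0.4],[0,0,-0.4],[0,0,-0.1],[0,0,0]], spin=[0,0,0,0,0,0,0])

```text
t: 8.72
tcp_pos: [525.5, -215.4, 60.9]
tcp_rot: [0.495, 0.533, 0.459, -0.511]
force: [0.2, -0.6, -1.1]
gripper_width: 48.1
```

>>> arm_command(claw=[-1,-1,-1], offset=[[0,0,-0.06],[0,0,-0.03],[0,0,0]], spin=[0,0,0])

```text
t: 9.1
tcp_pos: [526.6, -216.1, 58.2]
tcp_rot: [0.496, 0.533, 0.458, -0.51]
force: [-0.8, 0.3, -0.6]
gripper_width: 48.1
```

>>> arm_command(claw=[-1,-1,-1], offset=[[0,0,-0.05],[0,0,-0.03],[0,0,0]], spin=[0,0,0])

```text
t: 9.48
tcp_pos: [527.4, -216.3, 56.4]
tcp_rot: [0.496, 0.533, 0.457, -0.51]
force: [-0.7, 0.3, 1.1]
gripper_width: 48.4
```

>>> arm_command(claw=[-0.02,0.2,0.5,0.5,0.5,0.5,0.5,0.5], offset=[[0,0,0],[0,0,0],[0,0,0],[0,0,0],[0,0,0.4],[0,0,0.9],[0,0,0.9],[0,0,0.9]], spin=[0,0,0,0,0,0,0,0])

```text
t: 10.48
tcp_pos: [525.0, -215.2, 182.7]
tcp_rot: [0.494, 0.533, 0.459, -0.511]
force: [-0.2, -0.6, 0.1]
gripper_width: 64.2
```

>>> arm_command(claw=[0.5,0.5,0.5,0.5,0.5,0.5,0.5,0.5,0.5,0.5], offset=[[-0.12,0.95,0],[-0.12,0.95,0],[-0.12,0.95,0],[-0.12,0.95,0],[-0.12,0.95,0],[-0.12,0.95,0],[-0.12,0.95,0],[-0.12,0.95,0],[-0.12,0.95,0],[-0.12,0.95,0]], spin=[0,0,0,0,0,0,0,0,0,0])

```text
t: 11.72
tcp_pos: [482.7, 171.5, 202.7]
tcp_rot: [0.502, 0.541, 0.448, -0.505]
force: [0.2, -0.2, 0.1]
gripper_width: 63.9
```

>>> arm_command(claw=[0.5,0.5,0.5], offset=[[-0.2,0.9,-0.5],[0,0.5,-0.5],[0,0,0]], spin=[0,0,0])

```text
t: 12.1
tcp_pos: [475.6, 232.5, 166.6]
tcp_rot: [0.503, 0.542, 0.448, -0.502]
force: [-0.4, -0.5, 0.3]
gripper_width: 63.8
```

```bash
python3 - <<'E'
from h import *
a=vision.get_image("top");b=vision.get_image("side");s=ctrl.observe();print(s["tcp_pos"],s["gripper_width"],s["force"])
save(b,"q1s.png",(370,120,460,235),5);save(a,"q1t.png",(365,230,455,345),5)
i=np.hstack([cv2.imread("pics/"+n) for n in("q1t.png","q1s.png")]);cv2.imwrite("pics/q1.png",cv2.resize(i,(800,511)))
E
```

```text
[476.88512201 231.60283898 167.95167313] 64.04079049342353 [-0.38285675 -0.12369549  0.3167867 ]
```

View pics/q1.png

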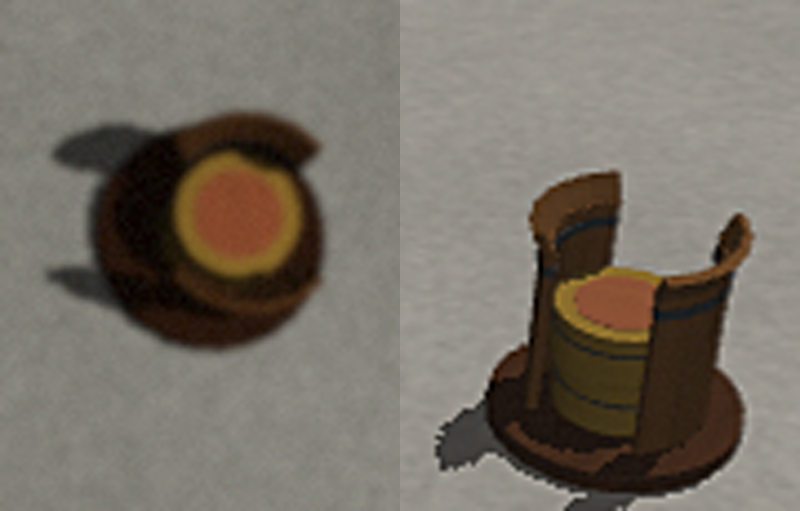

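The two tins now lie flat in the tube, with an even top edge well inside the walls. The tool leans about 5° about the jaw axis, because sag adds a little with every row. I'll keep rows few so the lean changes little between grasp and release.

>>> arm_command(claw=[0.6,0.6,0.6,0.6], offset=[[-0.33,-0.33,0],[0,0,-0.9],[0,0,-0.9],[0,0,-0.9]], spin=[0,0,0,0])

```text
t: 12.7
tcp_pos: [471.7, 216.5, 67.8]
tcp_rot: [0.505, 0.551, 0.442, -0.496]
force: [0.3, -0.6, -0.1]
gripper_width: 68.2
```

>>> arm_command(claw=[0.6,0.6,0.6], offset=[[-0.24,0.05,-0.5],[0,0,-0.3],[0,0,0]], spin=[0,0,0])

```text
t: 13.08
tcp_pos: [463.5, 215.5, 35.6]
tcp_rot: [0.504, 0.552, 0.441, -0.497]
force: [-0.0, 0.7, -0.4]
gripper_width: 68.4
```

```bash
python3 - <<'E'
from h import *
b=vision.get_image("side");a=vision.get_image("top");s=ctrl.observe();print(s["tcp_pos"],s["tcp_rot"],s["gripper_width"],s["force"])
print(proj(a,(465.2,218.7,10)),proj(b,(465.2,218.7,10)))
save(b,"g2s.png",(230,330,330,455),4);save(a,"g2t.png",(120,250,220,375),4)
cv2.imwrite("pics/g2.png",np.hstack([cv2.imread("pics/g2t.png"),cv2.imread("pics/g2s.png")]))
E
```

```text
[464.29829033 216.15361373  36.55312875] [ 0.50424263  0.55253003  0.44068795 -0.49622985] 68.28686280228847 [-0.25785394  0.02500733  0.66760831]
[176.30976166 314.13300476] [285.66938867 415.55367547]
```

View pics/g2.png

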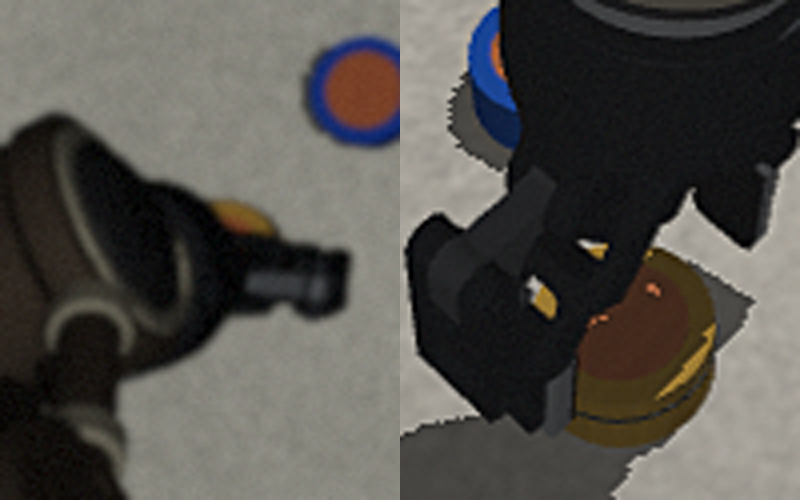

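The fingers straddle tin B, tips at about (560,430) and (755,245) in the composite. I lower and grip.

>>> arm_command(claw=[0.6,-1,-1,-1,-1], offset=[[-0.03,0.07,-0.18],[0,0,0],[0,0,0],[0,0,0],[0,0,0]], spin=[0,0,0,0,0])

```text
t: 13.8
tcp_pos: [465.5, 220.1, 31.6]
tcp_rot: [0.505, 0.554, 0.44, -0.494]
force: [0.9, -1.1, -0.3]
gripper_width: 47.8
```

>>> arm_command(claw=[-1,-1,-1,-1,-1,-1,-1,-1,-1,-1], offset=[[0,0,0.6],[0,0,1],[0,0,1],[0.12,-0.9,0.9],[0.12,-0.97,0.3],[0.12,-0.97,0],[0.12,-0.97,0],[0.12,-0.97,0],[0.12,-0.97,0],[0.12,-0.97,0]], spin=[0,0,0,0,0,0,0,0,0,0])

```text
t: 15.05
tcp_pos: [497.8, -54.6, 187.9]
tcp_rot: [0.508, 0.553, 0.441, -0.492]
force: [0.2, 0.4, -0.7]
gripper_width: 48.3
```

>>> arm_command(claw=[-1,-1,-1,-1,-1], offset=[[0.12,-0.97,0],[0.12,-0.97,0],[0.12,-0.97,0],[0.12,-0.97,0],[0,-0.4,0]], spin=[0,0,0,0,0])

```text
t: 15.68
tcp_pos: [516.3, -232.8, 186.8]
tcp_rot: [0.507, 0.554, 0.44, -0.493]
force: [0.4, 0.4, -0.9]
gripper_width: 47.6
```

>>> arm_command(claw=[-1,-1,-1], offset=[[0.24,0.44,-0.4],[0,0,-0.8],[0,0,-0.1]], spin=[0,0,0])

```text
t: 16.05
tcp_pos: [525.5, -212.0, 132.1]
tcp_rot: [0.505, 0.554, 0.441, -0.493]
force: [0.3, -0.1, -0.3]
gripper_width: 47.8
```

```bash
python3 - <<'E'
from h import *
b=vision.get_image("side");s=ctrl.observe();print(s["tcp_pos"],s["tcp_rot"],s["gripper_width"],s["force"])
save(b,"p2s.png",(370,120,460,235),5)
E
```

```text
[ 526.43201353 -212.42047345  133.08450246] [ 0.5061316   0.55443094  0.44052697 -0.49231405] 47.70716606615701 [ 0.25297386  0.51438091 -0.81011618]
```

View pics/p2s.png

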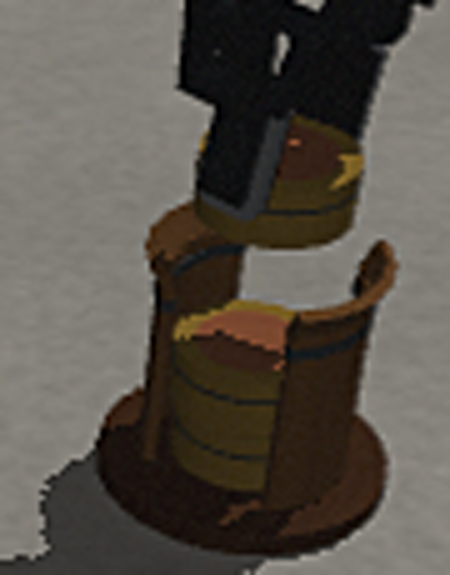

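The held tin is level and centred over the mouth at about (278,190) in the crop. I shift 3 mm in -y and lower; it should rest at a TCP height near 79 mm.

>>> arm_command(claw=[-1,-1,-1,-1], offset=[[-0.02,-0.07,-0.3],[0,0,-0.4],[0,0,-0.4],[0,0,-0.1]], spin=[0,0,0,0])

```text
t: 16.6
tcp_pos: [527.1, -214.5, 84.1]
tcp_rot: [0.508, 0.555, 0.44, -0.491]
force: [-0.7, -0.1, -0.7]
gripper_width: 48.1
```

>>> arm_command(claw=[-1,-1,-1], offset=[[-0.03,-0.02,-0.06],[-0.01,0,-0.04],[0,0,0]], spin=[0,0,0])

```text
t: 16.98
tcp_pos: [525.7, -215.7, 79.9]
tcp_rot: [0.508, 0.555, 0.44, -0.491]
force: [-0.6, -0.4, -0.4]
gripper_width: 48.0
```

>>> arm_command(claw=[-1,-1], offset=[[-0.01,0,-0.03],[0,0,0]], spin=[0,0])

```text
t: 17.23
tcp_pos: [526.2, -216.2, 79.8]
tcp_rot: [0.508, 0.555, 0.439, -0.491]
force: [0.3, -0.0, -1.0]
gripper_width: 47.7
```

>>> arm_command(claw=[-1,-0.02,0.2,0.45,0.45,0.45,0.5,0.5,0.5,0.5], offset=[[-0.01,0,-0.04],[0,0,0],[0,0,0],[0,0,0],[0,0,0],[0,0,0.4],[0,0,0.9],[0,0,0.9],[0,0,0.9],[-0.3,0.9,0]], spin=[0,0,0,0,0,0,0,0,0,0])

```text
t: 18.48
tcp_pos: [515.8, -181.9, 211.7]
tcp_rot: [0.51, 0.557, 0.436, -0.491]
force: [0.7, 1.1, -0.4]
gripper_width: 63.7
```

>>> arm_command(claw=[0.5,0.5,0.5,0.5,0.5,0.5], offset=[[-0.5,0.9,0],[-0.5,0.9,0],[-0.3,0.9,0],[0,0.9,0],[0,0.9,0],[0,0,0]], spin=[0,0,0,0,0,0])

```text
t: 19.23
tcp_pos: [463.0, 3.7, 220.5]
tcp_rot: [0.513, 0.559, 0.432, -0.488]
force: [-0.8, -0.4, 0.2]
gripper_width: 63.6
```

```bash
python3 - <<'E'
from h import *
a=vision.get_image("top");b=vision.get_image("side");s=ctrl.observe();print(s["t"],s["tcp_pos"],s["gripper_width"],s["force"])
save(b,"q2s.png",(370,120,460,235),5);save(a,"q2t.png",(365,230,455,345),5)
i=np.hstack([cv2.imread("pics/"+n) for n in("q2t.png","q2s.png")]);cv2.imwrite("pics/q2.png",cv2.resize(i,(800,511)))
E
```

```text
19.325 [463.37137019   1.93120178 220.38843534] 64.12363034879357 [-0.164273   -0.05878536 -0.67101116]
```

View pics/q2.png

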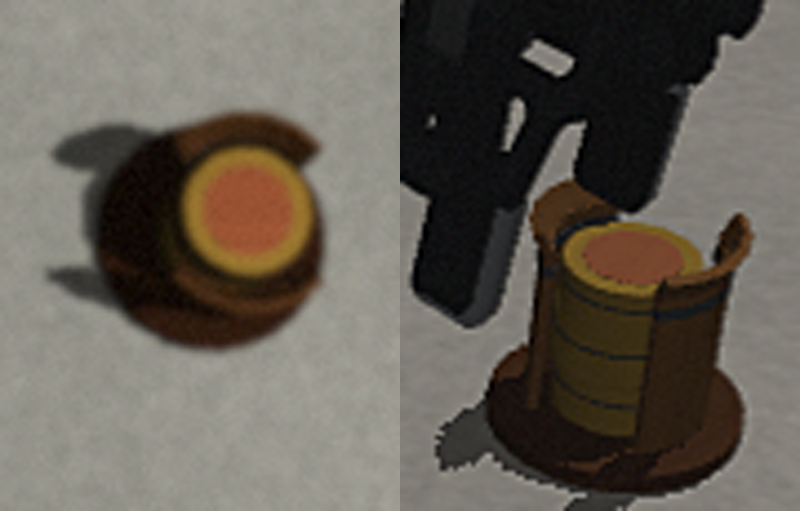

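The final view shows three tins lying flat, the seams parallel, and the top edge level with the dark line at about (690,305). The gripper is clear and touches nothing.

```bash
python3 -c "
from cell import job;print(job.finish_job())"
```

```text
the job is handed in; nothing more can be done
None
```

The two loose 20 mm brass tins are now in the tube on top of the one already there, and I handed the job in at about 19.4 s of the 54 s allowed. I left the shallow tin, the blue and pink look-alikes and the wide tin alone.

- **Last pictures:** the side view showed three tins lying flat with the top level with the dark line, and the top view showed the stack inside the walls. The gripper was well clear. I judged the level by eye, not by measurement.
- **Identification:** cylinder fits in both camera views agreed on which tins were 20 mm high and which was the 10 mm shallow one.
- **Tool lean:** the tool gradually leaned to about 7° about the jaw axis. It stayed nearly constant while I carried the second tin, which went in level.
- **Contact not felt:** the force readings stayed around 1 N and showed no clear touchdown when I lowered either tin. I released each one at its computed resting height and checked the result in the pictures.

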